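# Press a badge home in the badge press

## Task

Take the tamper from its cork rest and press it squarely down on the badge in the blue-ringed badge press until the sprung plate bottoms out firmly and level; hold it there for a full second without crushing the badge. Then stand the tamper gently back upright on its cork rest and let go, leaving the plate level and everything else where it is.

Things in the scene. Friction and masses are not known exactly. Their poses are not given: they have to be found in the camera images.
- tamper_mid (a point): Hand tamper, 86 mm tall, about 0.3 kg: flat round steel foot (50 mm across, 12 mm thick), thin neck (18 mm), and from 26 to 86 mm above the underside a dark wooden handle of square section, 28 x 28 mm, sides along the tamper's x and y. The point is on its axis, half-way up: 43 mm above the flat underside. z points up the handle.
- tamper: The same tamper; this origin is the centre of its flat underside.
- rest: Cork rest for the tamper, a fixed shallow round dish: 82 mm across outside, 72 mm inside, floor 4 mm and rim 12 mm above the table. Origin: centre of its underside, on the table. The tamper starts standing in it.
- press: Badge press, fixed: dark square base 110 x 110 x 12 mm carrying a blue upright guide ring, 82 mm outside and 66 mm inside, its rim 50 mm above the table. Origin: centre of the underside, on the table, on the ring's axis; z up.
- plate: Sprung round plate inside the guide ring, 60 mm across, a yellow badge on it. Origin: centre of the badge's face, where the plate pivots freely (up to 0.1 rad each way; it stays as left); z: the face's normal. At rest it is 44 mm above the table, 6 mm below the rim, on the ring's axis, and starts cocked. Pushed by the tamper it goes straight down and turns flat to the foot.
- ring_mouth (a point): Centre of the guide ring's mouth, 50 mm above the table. Feel of the press: the plate's spring takes 3 N to start and 0.2 N more per mm. The plate bottoms out on four firm rubber feet (20 mm from the axis, 5 to 10 N per mm), set to a different unseen depth each time: 3 to 20 mm below rest. 13 to 18 N of push holds it firmly home; over 25 N crushes the badge.
- pen: Bystander: black pen, 130 mm, lying.
- shell_a: Bystander: spare yellow badge disc, 58 mm.
- shell_b: Bystander: spare white badge disc, 58 mm.
- tin: Bystander: small aluminium bowl, 84 mm across.
- handmic: Bystander: black hand microphone, 85 x 55 x 30 mm.
- water: Bystander: water bottle, 200 mm tall, 64 mm across.
- driver: Bystander: screwdriver with a red handle, lying.
Things that resemble listed ones, but are neither listed nor needed, are in the scene too. Leave any turquoise look-alike of the tamper alone. What is shaped like the rest but turquoise is not meant.

How it is judged:
On the way:
1. the tamper, upright and square within 0.05 rad, holds the plate on its stop (more than 5 N on the stop) with the plate level within 0.03 rad, for 0.6 s (contact force between each of press, tamper and plate above 5 N and angle between plate's own z axis and vertical below 0.03 rad and angle between tamper's own z axis and vertical below 0.05 rad), for 0.6 s.
At the end, for the whole second after the job is handed in: the tamper stands upright (within 0.05 rad) on the floor of its cork rest, at rest and released, and the plate is level within 0.04 rad (horizontal distance between tamper and rest below 0.013 m and height (world z) of tamper below 0.008 m and angle between tamper's own z axis and vertical below 0.05 rad and linear speed of tamper below 0.02 m/s and angle between plate's own z axis and vertical below 0.04 rad); the robot touches nothing.
It fails at once if the badge is crushed: more than 25 N on it (contact force between tamper and plate above 25 N).
It fails at once if the robot itself presses the plate (contact force between any of the fingers, the arm and plate above 1 N).
It fails at once if the tamper is rammed on the guide ring (more than 20 N) (contact force between tamper and press above 20 N).
It fails at once if the tamper is slammed down on its rest (more than 60 N) or dropped (faster than 0.35 m/s while no finger touches it) (contact force between tamper and rest above 60 N or (contact force between tamper and the fingers below 0.3 N and linear speed of tamper above 0.35 m/s)).
It fails at once if a bystander is moved by more than 20 mm (distance of any of pen, shell_a, shell_b, tin, handmic, water, driver from where it was at the start of the episode above 0.02 m).
It also fails if it takes over 51 s, if anything falls off the work surface, if the arm or the gripper's body presses on something with over 40 N, if the wrist force passes 120 N, or if a joint passes its speed limit or range.

## Robot

A 6-joint arm with a two-finger parallel gripper is mounted at the origin on the work surface. World frame = base frame: x ahead of the robot, y to its left, z up, the work surface at z = 0. Lengths are in m, angles in rad, forces in N, time in s.
With the tool pointing down it reaches from about 0.375 to 0.9 m from the base axis. Payload 3.1 kg.
Tool frame: the origin (TCP) lies midway between the tips of the shut fingers; the grasp point (between the pads) lies 19 mm behind it (pinch_z is the distance from the TCP to the grasp point, in m); y points along the fingers, z is the direction in which the jaws open and shut, and the axes are right-handed (so a half turn about y gives the same grasp; the last joint's range is limited). The gripper opens to 87 mm and grips with 3 to 60 N. Pads are 19 mm wide; open, the fingers measure 117 mm over their backs; the gripper's body (75 mm by 190 mm) begins 51 mm behind the grasp point.
Start: joints at [-1.466, 0.527, 1.433, -0, 1.181, -0.178], TCP at [0.174, -0.6, 0.223] pointing down, gripper open.
Joint ranges: [-3.08, 3.08], [-0.75, 2.2], [0.22, 2.44], [-1.43, 4.57], [0, 2.65], [-2.85, 2.85]. Speed limits (rad/s): [2.79, 2.79, 3.14, 3.14, 3.14, 3.14].

## Interface

Orientations are given as a unit quaternion [x, y, z, w].
In Python, from rig import * gives the robot as it stands.
- The arm moves only by the tool drive_tool, never from a script. Its argument "plan" is a list of rows, each a list of 7 numbers: the shift along the tool's x, y, z in mm, then the turn, a rotation vector about the tool's x, y, z in degrees, then the finger opening in mm, from 0 to 87. A call has 1 to 10 rows; each row is the pose to reach, as a shift and turn from the pose commanded when the call began, along the tool's axes at that moment; what a row does not reach only later rows make up. A row lasts 1/10 s, in which the tool goes at most 50 mm and 8.59 degrees, less where a joint would pass 70% of its speed; a pose out of reach is approached as far as the arm can. A call with a gripper value outside its range is refused whole. The fingers move at their own pace and stop on an object; "newtons" is the grip in N (left out, the last holds). Time passes only in rows, so rows that repeat a pose let the fingers close. It gives the time, the measured TCP pose, the force and the opening at its end, in the units of the state.
- get_obs(): the state, without advancing time (a new reading comes with each control period).
- camera(name): name is "side" or "top"; returns the picture (384x512x3 uint8, blue, green, red); there is no depth.
- get_calibration(name): a dict with "fx", "fy", "cx", "cy" (pixels), "D" ([k1, k2, p1, p2, k3] as OpenCV has them; the pictures are not rectified), "origin" and "rotation" of the camera in the world. Camera axes: x right, y down, z forward; pixel columns grow to the right and rows downward; lengths in m; the calibration is good to about 2 mm. A picture is of the moment at which its call begins. get_calibration takes no time and is no camera call.
- hand_in(): hands the job in, once; it reports no verdict.
Trained networks look in the newest picture that a camera, given by its name, has taken for a name from the list of things; names that differ only in an ending like _2 or _b are one class to them, and where a whole thing is asked for, a point or a joint stands for the part that bears it (a point fixed in the world has none). Each returns a list of dicts, best first, with "conf" (0 to 1); they miss things now and then, are a little off and sometimes report something else, mostly with a low value. They report only what shows in the picture. A call takes as long as a camera call. They do not tell look-alikes from the thing itself.
- spot_in(camera, target): "location" ([column, row] in pixels, amid what is visible of it).
- mark_of(camera, target): "location" ([column, row] in pixels: a listed point, or the origin of a listed thing).
The state is a dict: "time": time; "q": joint angles; "joint_velocities": joint speeds; "joint_torque": joint torques, N m; "position": TCP position; "tool_rot": TCP orientation; "ft_force": force on the tool from outside, world axes, zero at the start; "moment": the same for the moment, N m; "grip_width": finger opening in m.
Only numpy, scipy, OpenCV 4.12 (cv2) and the standard library are available. Lean on these libraries where they do the work, as an engineer would, in place of code of your own. Each camera call takes 0.05 s, during which the arm holds its last target. There are 200 camera calls.

## Working session

There is one attempt and no reset: what is moved stays moved. The work goes in short steps, Python scripts to look and compute and a tool call to move; the robot and the scene stay as the last step left them, time stands still between calls to the robot, and variables do not carry over. Pictures are saved under pics/ and viewed, about 8 in all and at most 12, crops included, and the job is handed in when it is done.

Besides the shell and the picture viewer there is one more tool, called after "Emit:" by a JSON object that holds its "op" and its "data". drive_tool: Moves the arm, as the interface text tells. Its arguments: {"type":"object","properties":{"plan":{"type":"array","items":{"type":"array","items":{"type":"number"}}},"newtons":{"type":"number"}},"required":["plan"]}

```bash
mkdir -p pics; cat > h.py <<'E'
from rig import *
import numpy as np, cv2
from scipy.spatial.transform import Rotation as R
def ray(cam,px):
    c=get_calibration(cam)
    K=np.array([[c['fx'],0,c['cx']],[0,c['fy'],c['cy']],[0,0,1.]])
    u=cv2.undistortPoints(np.array([[px]],float),K,np.array(c['D'],float))[0,0]
    d=np.array(c['rotation'])@np.array([u[0],u[1],1.])
    return np.array(c['origin']),d
def onz(cam,px,z):
    o,d=ray(cam,px); return o+d*(z-o[2])/d[2]
def proj(cam,P):
    c=get_calibration(cam); Rm=np.array(c['rotation'])
    K=np.array([[c['fx'],0,c['cx']],[0,c['fy'],c['cy']],[0,0,1.]])
    pc=(np.atleast_2d(P)-np.array(c['origin']))@Rm
    return cv2.projectPoints(pc.reshape(-1,1,3),np.zeros(3),np.zeros(3),K,np.array(c['D'],float))[0].reshape(-1,2)
E
python3 - <<'E'
from h import *
np.set_printoptions(precision=4,suppress=True)
o=get_obs(); print(o)
for c in ('top','side'):
    im=camera(c); cv2.imwrite(f'pics/{c}0.png',im)
    k=get_calibration(c); print(c,k['fx'],k['origin'],np.array(k['rotation'])[:,2])
    for t,z in (('tamper_mid',.047),('tamper',.004),('rest',0),('press',0),('plate',.044),('ring_mouth',.05)):
        for d in mark_of(c,t)[:3]: print(c,t,round(d['conf'],2),np.round(d['location'],1),onz(c,d['location'],z)[:2])
E
```

```text
{'time': 0.0, 'q': array([-1.4665,  0.5284,  1.4339,  0.    ,  1.1814, -0.1785]), 'joint_velocities': array([-0.0014,  0.0009,  0.0008, -0.0001,  0.0004, -0.0019]), 'joint_torque': array([ -0.0015, -44.0052, -17.6593,   0.0631,   0.0583,  -0.0002]), 'position': array([ 0.1743, -0.5994,  0.2216]), 'tool_rot': array([-0.0996,  0.7008, -0.6993,  0.0997]), 'ft_force': array([-0.0094,  0.4221, -0.6692]), 'moment': array([ 0.0188,  0.0318, -0.0618]), 'grip_width': 0.08720958235172883}Traceback (most recent call last):
  File "<stdin>", line 6, in <module>
IndexError: too many indices for array: array is 1-dimensional, but 2 were indexed
```

```bash
python3 - <<'E'
from h import *
print(get_calibration('top'),get_calibration('side'))
E
```

```text
{'fx': 379.5005651334738, 'fy': 379.5005651334738, 'cx': 255.59129862056832, 'cy': 193.47244646715671, 'D': array([-0.01636203,  0.        ,  0.        ,  0.        ,  0.        ]), 'origin': array([ 0.50826259, -0.01859036,  1.26516432]), 'rotation': array([-0.70549431,  0.70730795, -0.02337603,  0.03803688])} {'fx': 432.9811478767473, 'fy': 432.9811478767473, 'cx': 258.3962790661691, 'cy': 194.84444322273987, 'D': array([-0.10063435,  0.        ,  0.        ,  0.        ,  0.        ]), 'origin': array([0.11764833, 0.77459236, 0.64814673]), 'rotation': array([-0.23439756,  0.83888583, -0.47368691,  0.13018855])}
```

View pics/top0.png

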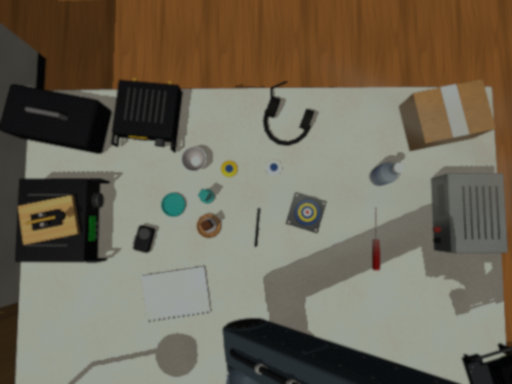

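The top view shows the press near (307,212) and the tamper in its cork rest near (209,225). The turquoise look-alikes are at (173,204) and (207,195), and the pen is at (257,227).

```bash
sed -i "s/np.array(c\['rotation'\])/R.from_quat(c['rotation']).as_matrix()/" h.py
python3 - <<'E'
from h import *
np.set_printoptions(precision=4,suppress=True)
ims={}
for c in ('top','side'):
    im=camera(c); ims[c]=im; cv2.imwrite(f'pics/{c}1.png',im)
    for t,z in (('tamper_mid',.047),('tamper',.004),('rest',0),('press',0),('plate',.044),('ring_mouth',.05)):
        for d in mark_of(c,t)[:3]: print(c,t,round(d['conf'],2),np.round(d['location'],1),onz(c,d['location'],z)[:2])
a=cv2.resize(ims['top'][170:265,165:345],None,fx=4,fy=4,interpolation=cv2.INTER_CUBIC)
cv2.imwrite('pics/a.png',a)
cv2.imwrite('pics/s.png',cv2.resize(ims['side'],(800,600)))
E
```

```text
top tamper_mid 0.74 [206.5 194.3] [0.6123 0.1653]
top tamper_mid 0.6 [205.6 226.2] [0.5096 0.1672]
top tamper 0.55 [210.  224.8] [0.5142 0.1592]
top rest 0.88 [172.9 205.2] [0.58   0.2852]
top rest 0.82 [208.1 225.8] [0.5109 0.166 ]
top press 0.88 [303.3 210.5] [ 0.5611 -0.1511]
top plate 0.77 [306.7 212.3] [ 0.5535 -0.1573]
top plate 0.19 [270.5 167.3] [ 0.6998 -0.0419]
top ring_mouth 0.96 [306.1 210.2] [ 0.5599 -0.1548]
top ring_mouth 0.39 [305.5 214.4] [ 0.5465 -0.1527]
side tamper_mid 0.78 [245.4 257.7] [0.5175 0.1622]
side tamper_mid 0.69 [295.6 190.3] [ 0.5551 -0.1516]
side tamper_mid 0.59 [209.3 248.1] [0.6043 0.1761]
side tamper 0.88 [207.7 260.4] [0.6149 0.1721]
side tamper 0.66 [247.  269.6] [0.5205 0.1518]
side rest 0.69 [248.4 274.3] [0.5119 0.1596]
side rest 0.41 [298.8 188.3] [ 0.5865 -0.2395]
side press 0.71 [295.  204.1] [ 0.5563 -0.1552]
side press 0.67 [350.4 179. ] [ 0.4752 -0.3748]
side plate 0.54 [297.4 187.3] [ 0.5604 -0.1736]
side ring_mouth 0.67 [297.5 190. ] [ 0.5492 -0.1511]
```

View pics/a.png

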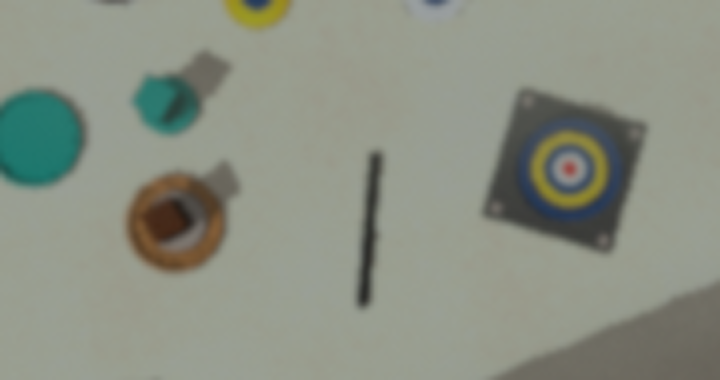

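View pics/s.png

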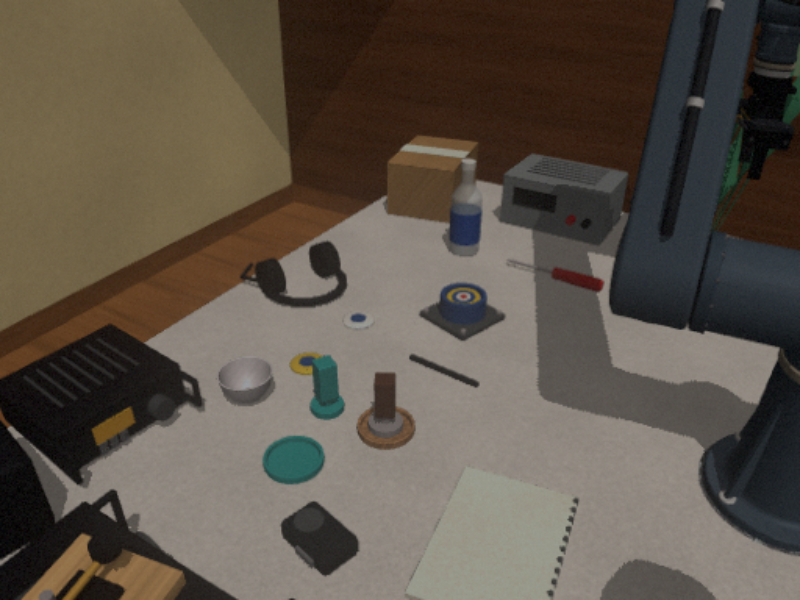

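```bash
cat > fit.py <<'E'
from h import *
from scipy.optimize import minimize
S=8
def crop(im,c,r):
    x,y=int(c[0])-r,int(c[1])-r
    return cv2.resize(im[y:y+2*r,x:x+2*r],None,fx=S,fy=S,interpolation=cv2.INTER_CUBIC),(x,y)
def hullmask(cam,P,off,shape):
    p=(proj(cam,P)-off+.5)*S-.5
    m=np.zeros(shape,np.uint8)
    cv2.fillConvexPoly(m,cv2.convexHull(np.round(p*16).astype(np.int32)),1,shift=4)
    return m
def box(x,y,z0,z1,yaw,h=.014):
    c=np.array([[1,1],[1,-1],[-1,-1],[-1,1]])*h
    c=c@np.array([[np.cos(yaw),np.sin(yaw)],[-np.sin(yaw),np.cos(yaw)]])+[x,y]
    return np.vstack([np.c_[c,np.full(4,z)] for z in (z0,z1)])
def cyl(x,y,z0,z1,r):
    t=np.linspace(0,2*np.pi,48,endpoint=False)
    return np.vstack([np.c_[x+r*np.cos(t),y+r*np.sin(t),np.full(48,z)] for z in (z0,z1)])
def fit(data,shape,starts):
    def cost(p):
        return sum(1-(m&h).sum()/max(1,(m|h).sum()) for cam,m,off in data for h in [hullmask(cam,shape(*p),off,m.shape)])
    best=None
    for s in starts:
        n=len(s); sim=np.array([s]+[np.add(s,np.eye(n)[i]*(.006 if i<2 else .2)) for i in range(n)])
        r=minimize(cost,s,method='Nelder-Mead',options=dict(initial_simplex=sim,xatol=1e-4,fatol=1e-4))
        if best is None or r.fun<best.fun: best=r
    return best
def big(m):
    n,l,s,c=cv2.connectedComponentsWithStats(m.astype(np.uint8))
    return (l==1+np.argmax(s[1:,4])).astype(np.uint8)
E
python3 - <<'E'
from fit import *
np.set_printoptions(precision=4,suppress=True)
out=[];dt=[];dp=[];dr=[]
for cam in ('top','side'):
    im=cv2.imread(f'pics/{cam}1.png')
    c,off=crop(im,proj(cam,[.51,.163,.04])[0],24)
    hsv=cv2.cvtColor(c,cv2.COLOR_BGR2HSV); 
    m=big((c.max(2)<95)&(c[:,:,2]>c[:,:,0]*1.25)); dt.append((cam,m,off))
    v=c.copy(); v[cv2.morphologyEx(m,cv2.MORPH_GRADIENT,np.ones((3,3)))>0]=(0,255,0)
    rm=big(hsv[:,:,1]>75); 
    dr.append((cam,rm,off)); v[cv2.morphologyEx(rm,cv2.MORPH_GRADIENT,np.ones((3,3)))>0]=(0,0,255)
    c2,off2=crop(im,proj(cam,[.553,-.154,.03])[0],24)
    h2=cv2.cvtColor(c2,cv2.COLOR_BGR2HSV)
    pm=big(h2[:,:,1]>75); pm=cv2.drawContours(np.zeros_like(pm),[cv2.convexHull(np.argwhere(pm)[:,::-1].astype(np.int32))],-1,1,-1)
    dp.append((cam,pm,off2)); v2=c2.copy(); v2[cv2.morphologyEx(pm,cv2.MORPH_GRADIENT,np.ones((3,3)))>0]=(0,255,0)
    out.append(np.hstack([v,v2]))
cv2.imwrite('pics/m.png',cv2.resize(np.vstack(out),(600,600)))
f=lambda x,y,w: box(x,y,.030,.090,w)
for d in (dt,dt[:1],dt[1:]):
    r=fit(d,f,[(.51,.163,w) for w in (0,.4,.8,1.2)]); print('tamper',r.x,r.fun)
g=lambda x,y: cyl(x,y,.012,.05,.041)
for d in (dp,dp[:1],dp[1:]):
    r=fit(d,g,[(.553,-.154)]); print('ring',r.x,r.fun)
E
```

```text
tamper [0.5159 0.1623 0.5531] 0.30949216173513405
tamper [0.5151 0.1626 0.4403] 0.17935678944474986
tamper [0.5172 0.16   0.558 ] 0.12057907275059554
ring [ 0.5592 -0.1631] 0.6009671087854336
ring [ 0.5561 -0.1475] 0.4625072212593876
ring [ 0.5582 -0.1638] 0.1348007640708987
```

View pics/m.png

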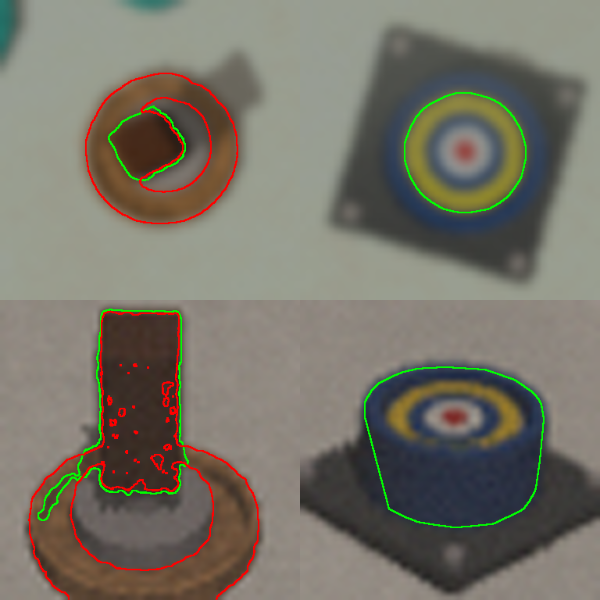

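The handle and rest masks fit well. The ring mask in the top view caught only the yellow badge, so I'll refine the press and rest fits.

```bash
python3 - <<'E'
from fit import *
np.set_printoptions(precision=4,suppress=True)
hull=lambda m: cv2.drawContours(np.zeros_like(m),[cv2.convexHull(np.argwhere(m)[:,::-1].astype(np.int32))],-1,1,-1)
dt=[];dp=[];dr=[];out=[]
for cam in ('top','side'):
    im=cv2.imread(f'pics/{cam}1.png')
    c,off=crop(im,proj(cam,[.51,.163,.03])[0],26)
    m=((c.max(2)<92)&(c[:,:,2]>c[:,:,0]*1.25)).astype(np.uint8)
    m=big(cv2.morphologyEx(m,cv2.MORPH_OPEN,np.ones((25,25)))); dt.append((cam,m,off))
    hs=cv2.cvtColor(c,cv2.COLOR_BGR2HSV)
    rm=big((hs[:,:,1]>75)&(hs[:,:,0]<30)); dr.append((cam,hull(rm),off))
    c2,off2=crop(im,proj(cam,[.553,-.154,.03])[0],26)
    ci=c2.astype(int); pm=(ci[:,:,0]-ci[:,:,2]>10)|((ci[:,:,2]-ci[:,:,0])>35)
    pm=hull(big(cv2.morphologyEx(pm.astype(np.uint8),cv2.MORPH_OPEN,np.ones((9,9))))); dp.append((cam,pm,off2))
    v=c.copy();v2=c2.copy()
    for q,w in ((m,v),(dr[-1][1],v),(pm,v2)): w[cv2.morphologyEx(q,cv2.MORPH_GRADIENT,np.ones((3,3)))>0]=(0,255,0)
    out.append(np.hstack([v,v2]))
cv2.imwrite('pics/m2.png',cv2.resize(np.vstack(out),(600,600)))
f=lambda x,y,w: box(x,y,.030,.090,w)
for d in (dt,dt[:1],dt[1:]):
    r=fit(d,f,[(.515,.163,w) for w in (0,.4,.8,1.2)]); print('tamper',r.x,r.fun)
for d in (dp,dp[:1],dp[1:]):
    r=fit(d,lambda x,y: cyl(x,y,.012,.05,.041),[(.553,-.154)]); print('ring',r.x,r.fun)
r=fit(dr[:1],lambda x,y: cyl(x,y,.0,.012,.041),[(.515,.16)]); print('rest top',r.x,r.fun)
E
```

```text
tamper [0.5164 0.1616 0.5582] 0.33908087935036835Traceback (most recent call last):
  File "<stdin>", line 21, in <module>
  File "fit.py", line 25, in fit
    r=minimize(cost,s,method='Nelder-Mead',options=dict(initial_simplex=sim,xatol=1e-4,fatol=1e-4))
    res = _minimize_neldermead(fun, x0, args, callback, bounds=bounds,
                               **options)
    fxr = func(xr)
    fx = function(np.copy(x), *(wrapper_args + args))
  File "fit.py", line 21, in cost
    return sum(1-(m&h).sum()/max(1,(m|h).sum()) for cam,m,off in data for h in [hullmask(cam,shape(*p),off,m.shape)])
  File "fit.py", line 21, in <genexpr>
    return sum(1-(m&h).sum()/max(1,(m|h).sum()) for cam,m,off in data for h in [hullmask(cam,shape(*p),off,m.shape)])
                                                                                ~~~~~~~~^^^^^^^^^^^^^^^^^^^^^^^^^^^
  File "fit.py", line 8, in hullmask
    p=(proj(cam,P)-off+.5)*S-.5
       ~~~~^^^^^^^
  File "h.py", line 13, in proj
    c=get_calibration(cam); Rm=R.from_quat(c['rotation']).as_matrix()
ValueError: time passes only in moves, steps and waits
```

View pics/m2.png

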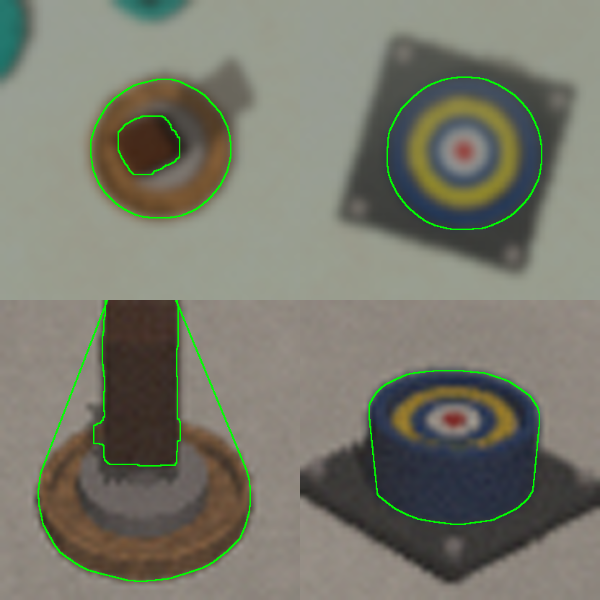

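```bash
sed -i '3a _g=get_calibration; _c={}\ndef get_calibration(n):\n    if n not in _c: _c[n]=_g(n)\n    return _c[n]' h.py
python3 - <<'E'
from fit import *
np.set_printoptions(precision=4,suppress=True)
try: get_calibration('top')
except ValueError: camera('top')
hull=lambda m: cv2.drawContours(np.zeros_like(m),[cv2.convexHull(np.argwhere(m)[:,::-1].astype(np.int32))],-1,1,-1)
dt=[];dp=[];dr=[]
for cam in ('top','side'):
    im=cv2.imread(f'pics/{cam}1.png')
    c,off=crop(im,proj(cam,[.51,.163,.045])[0],24)
    m=((c.max(2)<95)&(c[:,:,2]>c[:,:,0]*1.25)).astype(np.uint8)
    m=big(cv2.morphologyEx(m,cv2.MORPH_OPEN,np.ones((13,13)))); dt.append((cam,m,off))
    hs=cv2.cvtColor(c,cv2.COLOR_BGR2HSV)
    dr.append((cam,hull(big((hs[:,:,1]>75)&(hs[:,:,0]<30))),off))
    c2,off2=crop(im,proj(cam,[.553,-.154,.03])[0],26)
    ci=c2.astype(int); pm=(ci[:,:,0]-ci[:,:,2]>10)|((ci[:,:,2]-ci[:,:,0])>35)
    pm=hull(big(cv2.morphologyEx(pm.astype(np.uint8),cv2.MORPH_OPEN,np.ones((9,9))))); dp.append((cam,pm,off2))
f=lambda x,y,w: box(x,y,.030,.090,w)
for d in (dt,dt[:1],dt[1:]):
    r=fit(d,f,[(.515,.163,w) for w in (0,.4,.8,1.2)]); print('tamper',r.x,r.fun)
for d in (dp,dp[:1],dp[1:]):
    r=fit(d,lambda x,y: cyl(x,y,.012,.05,.041),[(.553,-.154)]); print('ring',r.x,r.fun)
r=fit(dr[:1],lambda x,y: cyl(x,y,.0,.012,.041),[(.515,.16)]); print('rest top',r.x,r.fun)
o=get_obs(); print(o['time'],R.from_quat(o['tool_rot']).as_matrix(),o['position'])
E
```

```text
tamper [0.516  0.1619 0.5567] 0.29232075426600534
tamper [0.5151 0.162  0.4283] 0.18614897425306343
tamper [0.5173 0.16   0.5574] 0.09580201928186438
ring [ 0.5551 -0.1589] 0.1125620018205622
ring [ 0.5544 -0.1589] 0.030270149959658377
ring [ 0.5579 -0.1611] 0.05220563847429516
rest top [0.5127 0.1635] 0.08051874468821807
0.75 [[-0.9603  0.      0.279 ]
 [-0.279  -0.0001 -0.9603]
 [-0.     -1.      0.0001]] [ 0.1744 -0.6002  0.2226]
```

Emit:
{"op": "drive_tool", "data": {"plan": [[-541,50,-636,0,-14.2,0,87],[-541,50,-636,0,-14.2,0,87],[-541,50,-636,0,-14.2,0,87],[-541,50,-636,0,-14.2,0,87],[-541,50,-636,0,-14.2,0,87],[-541,50,-636,0,-14.2,0,87],[-541,50,-636,0,-14.2,0,87],[-541,50,-636,0,-14.2,0,87],[-541,50,-636,0,-14.2,0,87],[-541,50,-636,0,-14.2,0,87]]}}

```text
time: 1.75
position: [0.3796, -0.1433, 0.193]
tool_rot: [0.185, -0.682, 0.683, -0.186]
ft_force: [0.8, -0.4, 0.4]
grip_width: 0.0871
```

```bash
cat >> h.py <<'E'
def go(x,y,z,deg=None):
    o=get_obs(); M=R.from_quat(o['tool_rot']).as_matrix(); d=np.array([x,y,z])-o['position']
    zz=M[:,2]; print('t',round(o['time'],2),'pos',np.round(o['position'],4),'jaw deg',round(np.degrees(np.arctan2(zz[1],zz[0])),2),'down',np.round(M[:,1],4),'F',np.round(o['ft_force'],2),'M',np.round(o['moment'],3),'w',round(o['grip_width'],4),'q',np.round(o['q'],2))
    print('shift mm',np.round(M.T@d*1000,1))
E
python3 -c "
from h import *
go(.516,.1615,.15)"
```

```text
t 1.75 pos [ 0.3796 -0.1433  0.193 ] jaw deg -59.64 down [ 1.2e-03 -8.0e-04 -1.0e+00] F [ 0.84 -0.41  0.4 ] M [-0.041 -0.071 -0.041] w 0.0871 q [-0.64  0.28  1.99  0.    0.87  0.4 ]
shift mm [-271.7   42.9 -194.1]
```

Emit:
{"op": "drive_tool", "data": {"plan": [[-272,43,-194,0,0,0,87],[-272,43,-194,0,0,0,87],[-272,43,-194,0,0,0,87],[-272,43,-194,0,0,0,87],[-272,43,-194,0,0,0,87],[-272,43,-194,0,0,0,87],[-272,43,-194,0,0,0,87],[-272,43,-194,0,0,0,87],[-272,43,-194,0,0,0,87],[-272,43,-194,0,0,0,87]]}}

```text
time: 2.75
position: [0.5146, 0.1593, 0.1497]
tool_rot: [0.186, -0.682, 0.682, -0.185]
ft_force: [0.6, -0.2, 0.4]
grip_width: 0.0872
```

```bash
python3 -c "
from h import *
go(.516,.1615,.049)
im=camera('side');cv2.imwrite('pics/s2.png',cv2.resize(im[150:320,140:367],(800,600)))"
```

```text
t 2.75 pos [0.5146 0.1593 0.1497] jaw deg -59.63 down [-9.e-04 -4.e-04 -1.e+00] F [ 0.62 -0.19  0.42] M [-0.008 -0.035 -0.001] w 0.0872 q [ 0.09  0.51  1.72 -0.    0.91  1.13]
shift mm [ -2.4 100.7  -1.2]
```

View pics/s2.png

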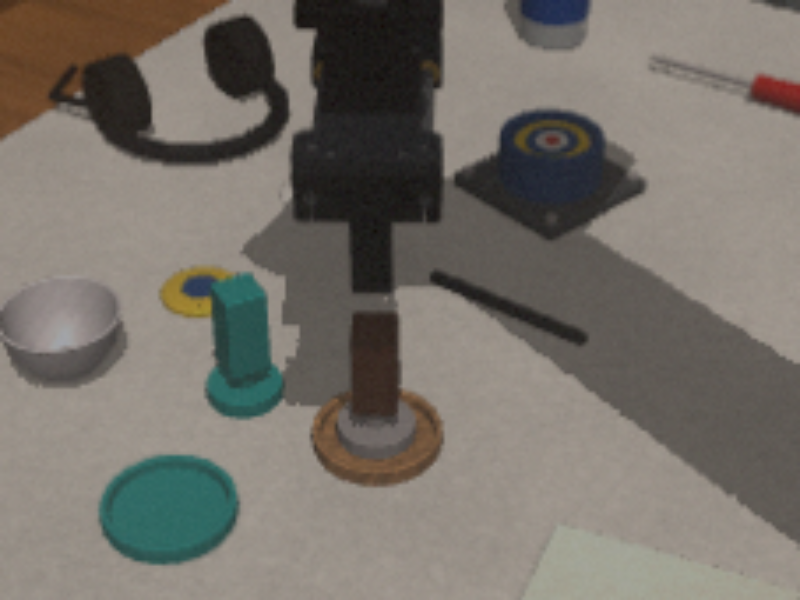

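Emit:
{"op": "drive_tool", "data": {"plan": [[-2,25,-1,0,0,0,87],[-2,50,-1,0,0,0,87],[-2,75,-1,0,0,0,87],[-2,90,-1,0,0,0,87],[-2,101,-1,0,0,0,87],[-2,101,-1,0,0,0,87],[-2,101,-1,0,0,0,60],[-2,101,-1,0,0,0,45],[-2,101,-1,0,0,0,36],[-2,101,-1,0,0,0,34]], "newtons": 10}}

```text
time: 3.8
position: [0.5169, 0.1621, 0.0494]
tool_rot: [0.185, -0.682, 0.682, -0.186]
ft_force: [-0.1, -0.1, 0.8]
grip_width: 0.0626
```

Emit:
{"op": "drive_tool", "data": {"plan": [[0,0,0,0,0,0,30],[0,0,0,0,0,0,26],[0,0,0,0,0,0,22],[0,0,0,0,0,0,18],[0,0,0,0,0,0,18]], "newtons": 10}}

```text
time: 4.3
position: [0.5163, 0.1621, 0.0485]
tool_rot: [-0.186, 0.682, -0.682, 0.185]
ft_force: [-0.3, 0.5, 0.6]
grip_width: 0.028
```

Emit:
{"op": "drive_tool", "data": {"plan": [[0,0,0,0,0,0,10],[0,0,0,0,0,0,10],[0,0,0,0,0,0,10]], "newtons": 50}}

```text
time: 4.6
position: [0.5164, 0.1621, 0.0486]
tool_rot: [-0.186, 0.682, -0.682, 0.185]
ft_force: [0.1, 0.3, 0.4]
grip_width: 0.0271
```

```bash
python3 -c "
from h import *
go(.516,.1615,.149)"
```

```text
t 4.6 pos [0.5164 0.1621 0.0486] jaw deg -59.6 down [-4.e-04  1.e-04 -1.e+00] F [0.14 0.31 0.45] M [ 0.188  0.075 -0.011] w 0.0271 q [0.1  0.68 1.78 0.   0.68 1.14]
shift mm [   0.6 -100.4    0.3]
```

Emit:
{"op": "drive_tool", "data": {"plan": [[0,-10,0,0,0,0,10],[0,-35,0,0,0,0,10],[0,-65,0,0,0,0,10],[0,-90,0,0,0,0,10],[8,-92,18,0,0,0,10],[24,-92,55,0,0,0,10],[40,-92,92,0,0,0,10],[56,-92,129,0,0,0,10],[72,-92,166,0,0,0,10],[88,-92,203,0,0,0,10]]}}

```text
time: 5.6
position: [0.543, -0.0592, 0.1411]
tool_rot: [0.186, -0.682, 0.682, -0.185]
ft_force: [0.6, 0.5, -2.3]
grip_width: 0.0276
```

Emit:
{"op": "drive_tool", "data": {"plan": [[16,0,37,0,0,0,10],[30,0,70,0,0,0,10],[39,0,89,0,0,0,10],[41,0,94,0,0,0,10],[41,0,94,0,0,0,10],[41,0,94,0,0,0,10]]}}

```text
time: 6.2
position: [0.5548, -0.158, 0.1405]
tool_rot: [-0.186, 0.683, -0.682, 0.185]
ft_force: [-0.7, 1.2, -2.6]
grip_width: 0.0278
```

```bash
python3 - <<'E'
from fit import *
go(.5555,-.159,.12)
im=camera('side');cv2.imwrite('pics/side3.png',im);cv2.imwrite('pics/top3.png',camera('top'))
print(get_obs()['ft_force'])
c,off=crop(im,proj('side',[.555,-.159,.1])[0],30)
cv2.imwrite('pics/s3.png',c)
E
```

```text
t 6.2 pos [ 0.5548 -0.158   0.1405] jaw deg -59.56 down [-0.0014  0.0013 -1.    ] F [-0.72  1.24 -2.55] M [-0.016 -0.007 -0.008] w 0.0278 q [-0.47  0.57  1.63  0.    0.94  0.57]
shift mm [-0.2 20.5  1.2]
[ 0.37340542 -0.09607891 -2.30752225]
```

View pics/s3.png

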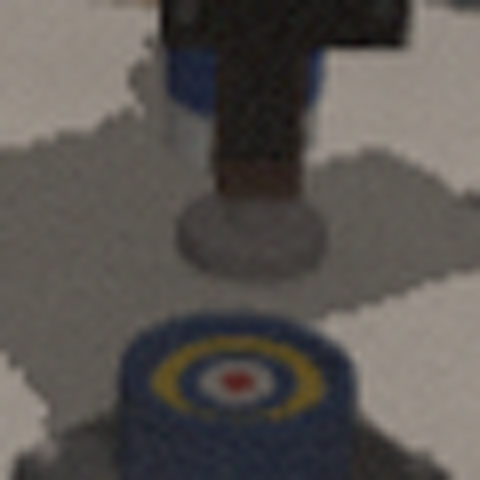

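The foot hangs level above the ring, with the foot spanning crop columns 176–329 and the ring 118–358. I'll compare these with the projected outlines.

```bash
python3 - <<'E'
from fit import *
off=np.array(proj('side',[.555,-.159,.1])[0]).astype(int)-30
def ext(P):
    p=(proj('side',P)-off+.5)*8-.5; return np.round([p[:,0].min(),p[:,0].max(),p[:,1].min(),p[:,1].max()],0)
for xy in ((.5548,-.158),(.5598,-.158),(.5548,-.163)):
    print(xy,'foot',ext(cyl(*xy,.0959,.1079,.025)),'ring',ext(cyl(*xy,.012,.05,.041)))
E
```

```text
(0.5548, -0.158) foot [174. 325. 191. 293.] ring [119. 362. 316. 533.]
(0.5598, -0.158) foot [161. 312. 187. 289.] ring [106. 348. 312. 528.]
(0.5548, -0.163) foot [181. 332. 185. 286.] ring [126. 368. 310. 526.]
```

Emit:
{"op": "drive_tool", "data": {"plan": [[-2,10,1,0,0,0,10],[-2,20,1,0,0,0,10],[-2,30,1,0,0,0,10],[-2,38,1,0,0,0,10],[-2,42,1,0,0,0,10],[-2,44,1,0,0,0,10],[-2,46,1,0,0,0,10],[-2,48,1,0,0,0,10],[-2,48,1,0,0,0,10]]}}

```text
time: 7.2
position: [0.5578, -0.1593, 0.0927]
tool_rot: [0.185, -0.682, 0.682, -0.185]
ft_force: [0.1, 0.2, -3.0]
grip_width: 0.0274
```

```bash
python3 - <<'E'
from fit import *
go(.556,-.1565,.0886)
im=camera('side');
c,off=crop(im,proj('side',[.555,-.159,.06])[0],30)
cv2.imwrite('pics/s4.png',c)
o=get_obs();print(o['ft_force'],o['moment'])
E
```

```text
t 7.2 pos [ 0.5578 -0.1593  0.0927] jaw deg -59.6 down [ 1.e-04 -0.e+00 -1.e+00] F [ 0.09  0.2  -2.98] M [ 0.013 -0.032 -0.01 ] w 0.0274 q [-0.47  0.64  1.66  0.    0.84  0.57]
shift mm [ 0.1  4.1 -3.4]
[ 0.04590789  0.46512274 -3.4186078 ] [-0.04673107 -0.04026173 -0.03401465]
```

View pics/s4.png

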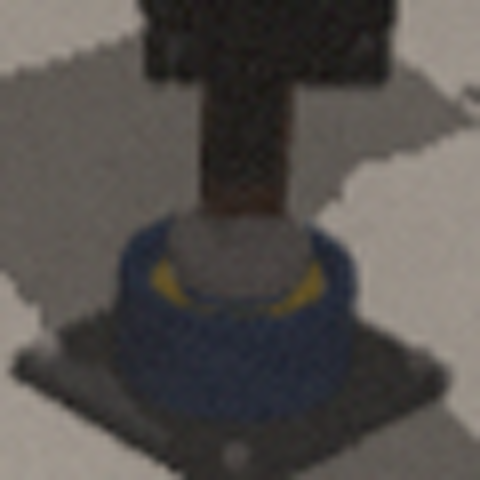

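Centred in the ring with no contact yet. Next I go down to just short of the shallowest possible stop.

Emit:
{"op": "drive_tool", "data": {"plan": [[0,1,0,0,0,0,10],[0,2,0,0,0,0,10],[0,3,0,0,0,0,10],[0,4,0,0,0,0,10],[0,5,0,0,0,0,10],[0,6,0,0,0,0,10],[0,6,0,0,0,0,10],[0,6,0,0,0,0,10]]}}

```text
time: 8.05
position: [0.5579, -0.1594, 0.0869]
tool_rot: [0.185, -0.682, 0.682, -0.186]
ft_force: [-1.3, 0.1, 0.2]
grip_width: 0.0276
```

Emit:
{"op": "drive_tool", "data": {"plan": [[0,0.5,0,0,0,0,10],[0,0.5,0,0,0,0,10]]}}

```text
time: 8.25
position: [0.5579, -0.1593, 0.0862]
tool_rot: [0.185, -0.682, 0.682, -0.185]
ft_force: [0.1, -0.5, 0.2]
grip_width: 0.0277
```

Emit:
{"op": "drive_tool", "data": {"plan": [[0,0.5,0,0,0,0,10],[0,0.5,0,0,0,0,10]]}}

```text
time: 8.45
position: [0.5579, -0.1594, 0.0857]
tool_rot: [0.185, -0.682, 0.682, -0.185]
ft_force: [-0.7, -0.6, 1.1]
grip_width: 0.0274
```

Emit:
{"op": "drive_tool", "data": {"plan": [[0,0.4,0,0,0,0,10],[0,0.8,0,0,0,0,10],[0,0.8,0,0,0,0,10]]}}

```text
time: 8.75
position: [0.5579, -0.1594, 0.0849]
tool_rot: [0.185, -0.682, 0.682, -0.185]
ft_force: [-0.7, -0.1, 0.4]
grip_width: 0.0275
```

Emit:
{"op": "drive_tool", "data": {"plan": [[0,0.4,0,0,0,0,10],[0,0.8,0,0,0,0,10],[0,0.8,0,0,0,0,10]]}}

```text
time: 9.05
position: [0.5579, -0.1593, 0.084]
tool_rot: [0.185, -0.682, 0.682, -0.185]
ft_force: [0.1, -0.5, 1.0]
grip_width: 0.0277
```

Emit:
{"op": "drive_tool", "data": {"plan": [[0,0.4,0,0,0,0,10],[0,0.8,0,0,0,0,10],[0,0.8,0,0,0,0,10]]}}

```text
time: 9.35
position: [0.5579, -0.1594, 0.0834]
tool_rot: [0.185, -0.682, 0.682, -0.185]
ft_force: [0.1, -1.3, 2.5]
grip_width: 0.028
```

Emit:
{"op": "drive_tool", "data": {"plan": [[0,0.3,0,0,0,0,10],[0,0.3,0,0,0,0,10]]}}

```text
time: 9.55
position: [0.5579, -0.1594, 0.0833]
tool_rot: [0.185, -0.682, 0.682, -0.186]
ft_force: [-0.3, -1.1, 3.3]
grip_width: 0.0276
```

Emit:
{"op": "drive_tool", "data": {"plan": [[0,0.4,0,0,0,0,10],[0,0.4,0,0,0,0,10],[0,0.4,0,0,0,0,10]]}}

```text
time: 9.85
position: [0.5579, -0.1594, 0.0831]
tool_rot: [0.185, -0.682, 0.682, -0.186]
ft_force: [-1.8, -0.2, 5.7]
grip_width: 0.0279
```

Emit:
{"op": "drive_tool", "data": {"plan": [[0,0.3,0,0,0,0,10],[0,0.7,0,0,0,0,10],[0,0.7,0,0,0,0,10]]}}

```text
time: 10.15
position: [0.558, -0.1594, 0.0829]
tool_rot: [0.185, -0.682, 0.683, -0.186]
ft_force: [-1.6, -0.4, 8.7]
grip_width: 0.0275
```

```bash
python3 - <<'E'
from h import *
go(.556,-.1565,.0886)
f=[]
for _ in range(4): camera('side'); f.append(get_obs()['ft_force'][2])
print(f,get_obs()['moment'])
E
```

```text
t 10.15 pos [ 0.558  -0.1594  0.0829] jaw deg -59.59 down [ 5.e-04 -3.e-04 -1.e+00] F [-1.6  -0.37  8.66] M [0.015 0.411 0.017] w 0.0275 q [-0.47  0.66  1.66 -0.    0.82  0.57]
shift mm [ 0.2 -5.7 -3.5]
[np.float64(8.536366408807778), np.float64(9.509715095979441), np.float64(8.769347574306698), np.float64(9.728945214687299)] [-0.00988932  0.32578553  0.00952048]
```

```bash
python3 - <<'E'
from fit import *
a,_=crop(camera('side'),proj('side',[.555,-.159,.06])[0],30)
b,_=crop(camera('top'),proj('top',[.555,-.159,.06])[0],30)
cv2.imwrite('pics/s5.png',np.hstack([a,b])[:,:800])
E
```

```text
(no output)
```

View pics/s5.png

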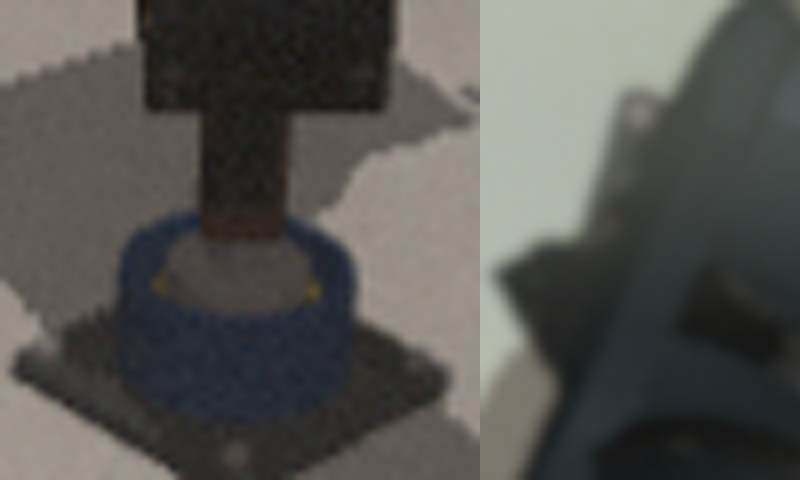

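```bash
python3 - <<'E'
from fit import *
off=np.array(proj('side',[.555,-.159,.06])[0]).astype(int)-30
p=(proj('side',[[.557,-.159,z] for z in (.012,.0385,.045,.07,.09)])-off+.5)*8-.5; print(p)
P=box(.557,-.159,.07,.09,np.radians(30.4)); print(((proj('side',P)-off+.5)*8-.5)[:,0])
o=get_obs(); print(o['time'],o['ft_force'],o['moment'])
E
```

```text
[[232.18679268 361.67796794]
 [235.8790925  296.38604667]
 [236.79435024 280.14209033]
 [240.35004345 216.80956727]
 [243.23534063 165.15001895]]
[201.44824076 197.06388738 278.44875227 284.50619364 204.02569047
 199.54173301 281.62708413 287.81626225]
10.45 [-1.75447655 -0.21078881  9.6411334 ] [ 0.00355943  0.38214019 -0.04632072]
```

Emit:
{"op": "drive_tool", "data": {"plan": [[0,0.2,0,0,0,0,10],[0,0.5,0,0,0,0,10],[0,0.5,0,0,0,0,10],[0,0.5,0,0,0,0,10]]}}

```text
time: 10.85
position: [0.5579, -0.1594, 0.0828]
tool_rot: [0.185, -0.682, 0.683, -0.186]
ft_force: [-2.0, 0.3, 11.7]
grip_width: 0.0278
```

```bash
python3 - <<'E'
from h import *
go(.556,-.1565,.0886)
f=[]
for _ in range(4): camera('side'); f.append(get_obs()['ft_force'])
print(np.mean(f,0),get_obs()['moment'])
E
```

```text
t 10.85 pos [ 0.5579 -0.1594  0.0828] jaw deg -59.59 down [ 6.e-04 -4.e-04 -1.e+00] F [-1.98  0.26 11.72] M [0.033 0.512 0.045] w 0.0278 q [-0.47  0.66  1.66 -0.    0.82  0.57]
shift mm [ 0.2 -5.8 -3.4]
[-1.42399657  0.15971095 11.23816258] [-0.0105792   0.47497379 -0.0280201 ]
```

Emit:
{"op": "drive_tool", "data": {"plan": [[0,0.2,0,0,0,0,10],[0,0.2,0,0,0,0,10],[0,0.2,0,0,0,0,10],[0,0.2,0,0,0,0,10],[0,0.2,0,0,0,0,10],[0,0.2,0,0,0,0,10],[0,0.2,0,0,0,0,10],[0,0.2,0,0,0,0,10],[0,0.2,0,0,0,0,10],[0,0.2,0,0,0,0,10]]}}

```text
time: 12.05
position: [0.558, -0.1594, 0.0828]
tool_rot: [0.185, -0.682, 0.683, -0.186]
ft_force: [-2.7, 0.2, 11.8]
grip_width: 0.0275
```

```bash
python3 - <<'E'
from h import *
go(.5164,.1621,.0486)
f=[]
for _ in range(4): camera('side'); f.append(get_obs()['ft_force'])
print(np.mean(f,0),get_obs()['moment'])
E
```

```text
t 12.05 pos [ 0.558  -0.1594  0.0828] jaw deg -59.59 down [ 7.e-04 -5.e-04 -1.e+00] F [-2.66  0.18 11.75] M [0.077 0.531 0.001] w 0.0275 q [-0.47  0.66  1.66 -0.    0.82  0.57]
shift mm [-126.9   34.  -298.3]
[-2.26946697  0.18656648 11.83114989] [0.10420071 0.50289974 0.01907868]
```

The push has held at about 14.7 N, with a side force of about 2 N. I'll relieve the side force and hold one more second so the foot sits square.

Emit:
{"op": "drive_tool", "data": {"plan": [[0.2,0,-0.1,0,0,0,10],[0.3,0,-0.2,0,0,0,10],[0.3,0,-0.2,0,0,0,10],[0.3,0,-0.2,0,0,0,10],[0.3,0,-0.2,0,0,0,10],[0.3,0,-0.2,0,0,0,10],[0.3,0,-0.2,0,0,0,10],[0.3,0,-0.2,0,0,0,10],[0.3,0,-0.2,0,0,0,10],[0.3,0,-0.2,0,0,0,10]]}}

```text
time: 13.25
position: [0.5579, -0.1594, 0.0827]
tool_rot: [0.185, -0.682, 0.683, -0.186]
ft_force: [-2.1, 0.6, 12.1]
grip_width: 0.0275
```

```bash
python3 - <<'E'
from h import *
go(.5164,.1621,.0486)
f=[]
for _ in range(4): camera('side'); f.append(get_obs()['ft_force'])
print(np.mean(f,0),get_obs()['moment'])
E
```

```text
t 13.25 pos [ 0.5579 -0.1594  0.0827] jaw deg -59.6 down [ 1.3e-03 -5.0e-04 -1.0e+00] F [-2.08  0.57 12.13] M [0.068 0.451 0.041] w 0.0275 q [-0.47  0.66  1.66  0.    0.82  0.57]
shift mm [-126.9   33.9 -298.3]
[-1.5215867   0.33378764 11.55841383] [0.05858758 0.45260928 0.00581368]
```

Emit:
{"op": "drive_tool", "data": {"plan": [[0,-2,0,0,0,0,10],[0,-5,0,0,0,0,10],[0,-15,0,0,0,0,10],[0,-30,0,0,0,0,10],[0,-50,0,0,0,0,10],[0,-60,0,0,0,0,10],[-8,-62,-18,0,0,0,10],[-23,-62,-54,0,0,0,10],[-38,-62,-90,0,0,0,10],[-53,-62,-126,0,0,0,10]]}}

```text
time: 14.45
position: [0.5374, -0.0212, 0.1423]
tool_rot: [-0.186, 0.683, -0.682, 0.184]
ft_force: [0.3, -0.2, -2.6]
grip_width: 0.0278
```

Emit:
{"op": "drive_tool", "data": {"plan": [[-15,0,-36,0,0,0,10],[-30,0,-72,0,0,0,10],[-45,0,-108,0,0,0,10],[-60,0,-144,0,0,0,10],[-69,0,-165,0,0,0,10],[-73,0,-174,0,0,0,10],[-73,0,-174,0,0,0,10],[-73,0,-174,0,0,0,10]]}}

```text
time: 15.25
position: [0.5139, 0.1628, 0.1428]
tool_rot: [0.186, -0.682, 0.682, -0.185]
ft_force: [1.0, -0.7, -1.7]
grip_width: 0.0277
```

```bash
python3 - <<'E'
from fit import *
go(.5145,.1628,.0486)
im=camera('side')
a,o1=crop(im,proj('side',[.513,.163,.07])[0],30)
b,_=crop(im,proj('side',[.555,-.159,.05])[0],20)
cv2.imwrite('pics/s6.png',np.hstack([a,cv2.copyMakeBorder(b,0,160,0,0,cv2.BORDER_CONSTANT)]))
e=lambda P: np.round([(f((proj('side',P)-o1+.5)*8-.5,axis=0)) for f in (np.min,np.max)]).ravel()
p=get_obs()['position']
print('foot',e(cyl(p[0],p[1],p[2]-.0446,p[2]-.0326,.025)),'handle low',e(box(p[0],p[1],p[2]-.0186,p[2]-.005,.53)),'rest',e(cyl(.5127,.1635,0,.012,.041)),get_obs()['ft_force'])
E
```

```text
t 15.25 pos [0.5139 0.1628 0.1428] jaw deg -59.59 down [-9.e-04 -6.e-04 -1.e+00] F [ 1.   -0.66 -1.69] M [-0.008  0.033 -0.017] w 0.0277 q [ 0.1   0.52  1.72 -0.    0.89  1.14]
shift mm [-0.6 94.2  0.3]
foot [150.  65. 342. 216.] handle low [187.   2. 301. 109.] rest [104. 317. 401. 548.] [-0.06718617 -1.17387944 -2.62148358]
```

View pics/s6.png

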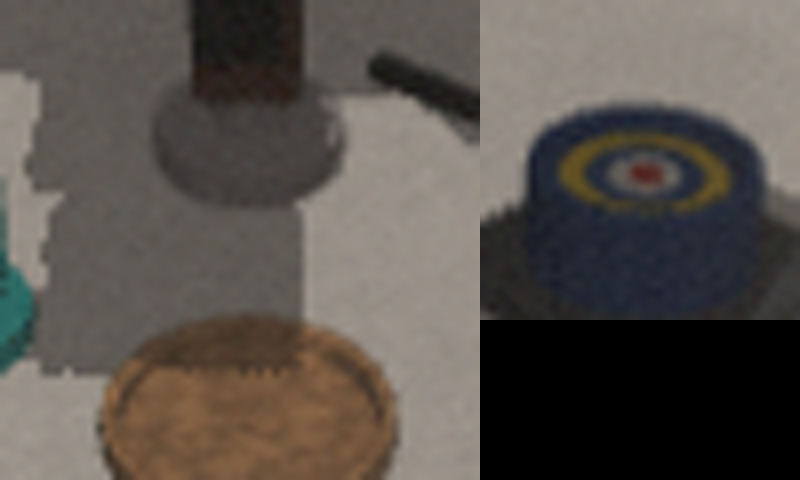

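The foot (columns 152–345) is centred over the rest (100–397), and the badge lies concentric and level in the ring. I'll lower it gently.

Emit:
{"op": "drive_tool", "data": {"plan": [[0,20,0,0,0,0,10],[0,45,0,0,0,0,10],[0,68,0,0,0,0,10],[0,82,0,0,0,0,10],[0,88,0,0,0,0,10],[0,90,0,0,0,0,10],[0,91,0,0,0,0,10],[0,92,0,0,0,0,10],[0,92,0,0,0,0,10]]}}

```text
time: 16.2
position: [0.5148, 0.1632, 0.0518]
tool_rot: [0.185, -0.682, 0.682, -0.186]
ft_force: [-0.4, 1.3, -3.6]
grip_width: 0.0274
```

Emit:
{"op": "drive_tool", "data": {"plan": [[0,0.5,0,0,0,0,10],[0,1,0,0,0,0,10],[0,1,0,0,0,0,10]]}}

```text
time: 16.5
position: [0.5143, 0.1633, 0.0503]
tool_rot: [0.185, -0.682, 0.682, -0.186]
ft_force: [-0.1, -0.4, -3.0]
grip_width: 0.0277
```

Emit:
{"op": "drive_tool", "data": {"plan": [[0,0.5,0,0,0,0,10],[0,1,0,0,0,0,10],[0,1,0,0,0,0,10]]}}

```text
time: 16.8
position: [0.5142, 0.1632, 0.0491]
tool_rot: [-0.185, 0.682, -0.682, 0.185]
ft_force: [0.0, 0.2, -2.7]
grip_width: 0.028
```

Emit:
{"op": "drive_tool", "data": {"plan": [[0,0.5,0,0,0,0,10],[0,0.5,0,0,0,0,10]]}}

```text
time: 17.0
position: [0.5143, 0.1633, 0.0486]
tool_rot: [-0.185, 0.682, -0.682, 0.185]
ft_force: [0.4, -0.6, -2.0]
grip_width: 0.0279
```

Emit:
{"op": "drive_tool", "data": {"plan": [[0,0.5,0,0,0,0,10],[0,0.5,0,0,0,0,10]]}}

```text
time: 17.2
position: [0.5143, 0.1632, 0.0486]
tool_rot: [0.185, -0.682, 0.682, -0.185]
ft_force: [-1.4, -0.9, 1.2]
grip_width: 0.0276
```

Contact comes at exactly the original height. Now I release gently.

Emit:
{"op": "drive_tool", "data": {"plan": [[0,-0.3,0,0,0,0,10],[0,-0.3,0,0,0,0,10]], "newtons": 5}}

```text
time: 17.4
position: [0.5144, 0.1633, 0.0486]
tool_rot: [0.185, -0.682, 0.682, -0.186]
ft_force: [0.5, 0.2, -0.5]
grip_width: 0.0281
```

Emit:
{"op": "drive_tool", "data": {"plan": [[0,0,0,0,0,0,32],[0,0,0,0,0,0,40],[0,0,0,0,0,0,60],[0,0,0,0,0,0,80],[0,0,0,0,0,0,80],[0,0,0,0,0,0,80]]}}

```text
time: 18.0
position: [0.5143, 0.1632, 0.0485]
tool_rot: [0.185, -0.682, 0.682, -0.185]
ft_force: [0.2, 0.2, 0.1]
grip_width: 0.0644
```

Emit:
{"op": "drive_tool", "data": {"plan": [[0,-10,0,0,0,0,80],[0,-30,0,0,0,0,80],[0,-60,0,0,0,0,80],[0,-90,0,0,0,0,80],[0,-125,0,0,0,0,80],[0,-150,0,0,0,0,80],[0,-150,0,0,0,0,80],[0,-150,0,0,0,0,80]]}}

```text
time: 18.8
position: [0.5143, 0.1633, 0.1993]
tool_rot: [0.185, -0.682, 0.682, -0.186]
ft_force: [-0.2, 0.1, -0.2]
grip_width: 0.08
```

```bash
python3 - <<'E'
from fit import *
go(.5145,.1628,.0486)
im=camera('side')
cv2.imwrite('pics/s7.png',cv2.resize(im[130:320,130:383],(799,600),interpolation=cv2.INTER_CUBIC))
c,off=crop(im,proj('side',[.513,.163,.045])[0],24)
m=((c.max(2)<95)&(c[:,:,2]>c[:,:,0]*1.25)).astype(np.uint8)
m=big(cv2.morphologyEx(m,cv2.MORPH_OPEN,np.ones((13,13))))
r=fit([('side',m,off)],lambda x,y,w: box(x,y,.030,.090,w),[(.515,.163,w) for w in (.3,.55)]); print(r.x,r.fun)
E
```

```text
t 18.8 pos [0.5143 0.1633 0.1993] jaw deg -59.59 down [ 1.6e-03  1.0e-04 -1.0e+00] F [-0.24  0.14 -0.22] M [ 0.038  0.031 -0.056] w 0.08 q [ 0.1   0.44  1.67 -0.    1.02  1.14]
shift mm [  0.3 150.7   0.4]
[0.5156107  0.16056413 0.55616295] 0.07598104265402839
```

View pics/s7.png

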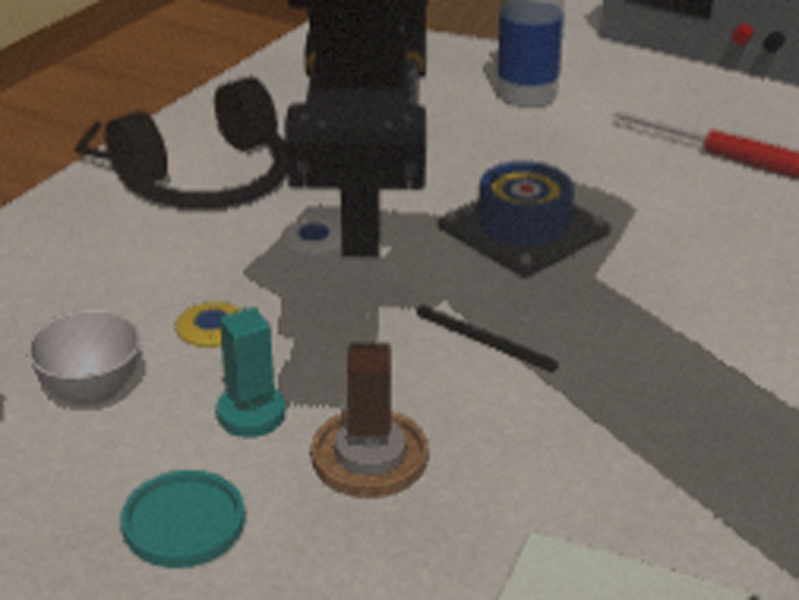

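The tamper stands upright in its cork rest at (370,420), clear of the rim. The gripper is well above it and nothing else has moved. Handing in.

```bash
python3 -c "
from rig import *
print(hand_in())"
```

```text
the job is handed in; nothing more can be done
None
```

The job is done and handed in at about 19 s of the 51 s allowed; no verdict is reported.

- **Press:** I gripped the tamper by its handle, centred it in the ring and lowered it in small steps until the plate met its stop, about 5 mm below rest. I held it there for over 2 s at roughly 14–15 N (wrist force corrected for the tamper's weight). The tool was vertical to within about 0.001 rad.
- **Return:** I set the tamper back on the cork floor. It touched down at the same tool height as when I picked it up, so it did not slip in the grip. I released it gently and withdrew 150 mm.

**Last checks:**
- **Position:** The side-camera fit puts the tamper at (0.516, 0.161). That is about 4 mm from the rest centre I measured in the top view, against the 13 mm allowed.
- **Picture:** The tamper looks upright, the badge looks level and concentric in the ring, and the bystanders in view look unmoved.
- **Force:** The wrist force was back to about zero.

**Checks that were weak or disagreed:**
- **Side force:** While pressing I read 1.5–2.5 N sideways and a moment of about 0.5 N·m. I put this down to the arm giving slightly, and a small shift reduced it only partly.
- **Plate level:** I could only judge this by eye.
- **Foot edge:** In the pictures of the lifted tamper, the foot's lower edge sat 9–10 enlarged pixels (about 1 camera pixel, 2–3 mm) higher than predicted. I left it because it was within the clearances.

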